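Set an old book square in the measuring board

TASK

Get the old brown book ready to be measured on the white measuring board: push it so that its spine lies flush along the back fence and its left end is flush against the end stop, and push the sliding head up until it touches the book's other end. Push gently, with the fingertips or the outside of the fingers; do not lift or tip the book, and leave the pot, the figurine and the loupe where they stand. Finish with the hand clear of everything.

Things in the scene. Friction and masses are not known exactly. Their poses are not given: they have to be found in the camera images.
- board: Measuring board fixed on the table, may be turned a little: white base 280 (x) by 490 (y) mm, its top 18 mm above the table. Origin: centre of the base's underside; x points across the board from the robot's side to the fence, y left along the fence, z up. The fence's working face is at x = +90 mm, the end stop's at y = +220 mm. A guide rail lies behind the fence.
- corner (a point): Inner corner on the board's top, where the working faces of fence and end stop meet; axes as the board's, free surface towards -x and -y. Home for the book's origin is (-67.5, -95, 0) mm from here. Back fence: pale wood along y, 14 mm thick, 35 mm high, yellow scale on top. End stop: pale wood along x at the board's left end, 18 mm thick, 35 mm high, 205 mm deep.
- book: Closed brown leather book, red page edges, lying flat on the board: a rigid block 135 (x, fore-edge to spine) by 190 (y) by 32 mm (z), 0.4 to 0.8 kg. Origin: centre of its underside; x points to the spine (raised bands), which starts facing the fence within 0.25 rad of square; z up. It slides on the board under a push of about 1 to 4 N.
- head (a joint): Travel of the sliding head towards the end stop (board +y), m. 0: fully open, its aluminium face 350 mm from the stop; starts at 0 to 0.03; 0.160: its face is 190 mm from the stop, touching the book when that is home. It slides with about 1.5 N of friction and stays where left; its clamp screw is already loose.
- head_back (a point): Centre of the sliding head's rear (-y) face, 22.5 mm above the board, moving with it; axes as the board's. Push here towards +y. The head is a wooden block 95 mm long (y), 170 mm deep (x, from 2 mm before the fence towards the robot), top 44.5 mm above the board. An aluminium bridge over the fence (to 50 mm above the board, reaching 34 mm onto the block) joins it to a rail behind.
- pot: Small terracotta pot, 70 mm across, 64 mm tall, standing on the table; origin under its centre. Leave alone.
- figurine: Grey stone figurine, 46 mm wide, 74 mm tall, standing on the table; origin under its centre. Leave alone.
- loupe: Black stand loupe with a clear foot, 50 mm across, 50 mm tall, standing on the table; origin under its centre. Leave alone.
There are look-alikes about, which are no part of the job. There is more than one size of the book; the job needs the smallest.

How it is judged (in metres and radians):
At the end, for the whole second after the job is handed in: The book lies flat on the board, spine within 3 mm of the fence, left end within 3 mm of the end stop, square to the board within 0.025 rad; the sliding head is within 3 mm of touching it (joint above 0.157); everything at rest and nothing touched by the robot (x of book in the frame of corner between -0.0705 and -0.0645 m and y of book in the frame of corner between -0.098 and -0.092 m and z of book in the frame of corner below 0.003 m and angle between the x axis of book and the x axis of board, either way round below 0.025 rad and value of joint head above 0.157 m and linear speed of book below 0.005 m/s and velocity of joint head below 0.005 m/s).
It fails at once if the book is lifted or tipped: more than 8 mm off the board or 0.1 rad from flat (z of book in the frame of corner above 0.008 m or angle between book's own z axis and vertical above 0.1 rad).
It fails at once if the book or the head is pushed roughly: more than 40 N from the fingers (contact force between the fingers and book above 40 N or contact force between the fingers and head above 40 N).
It fails at once if the book or the head is pushed with the arm or the gripper's body instead of the fingers: more than 5 N (contact force between the arm and book above 5 N or contact force between the arm and head above 5 N).
It fails at once if the pot, the figurine or the loupe is moved more than 15 mm or tipped (distance of any of pot, figurine, loupe from where it was at the start of the episode above 0.015 m or angle between any of pot, figurine, loupe's own z axis and vertical above 0.3 rad).
It also fails if it takes over 56 s, if anything falls off the work surface, if the arm or the gripper's body presses on something with over 40 N, if the wrist force passes 120 N, or if a joint passes its speed limit or range.

ROBOT

A 7-joint arm with a two-finger parallel gripper is mounted at the origin on the work surface. World frame = base frame: x ahead of the robot, y to its left, z up, the work surface at z = 0. Lengths are in mm, angles in rad, forces in N, time in s.
With the tool pointing down it reaches from about 425 to 825 mm from the base axis. Payload 3.6 kg.
Tool frame: the origin (TCP) lies between the finger pads; the fingertips stand 14 mm ahead of it and the grasp point (between the pads) lies 5 mm behind it; z points along the fingers, y is the line along which they close (so a half turn about z gives the same grasp; the last joint's range is limited). The gripper opens to 93 mm and grips with 3 to 60 N. Pads are 15 mm wide; open, the fingers measure 128 mm over their backs; the gripper's body (75 mm by 188 mm) begins 65 mm behind the grasp point.
Start: joints at [-1.216, 0.615, -0.013, 1.423, 0.008, 1.103, -0.04], TCP at [241.547, 603.422, 232.64] pointing down, gripper open.
Joint ranges: [-3.12, 3.12], [-0.3, 2.06], [-1.34, 1.32], [0.26, 2.42], [-1.36, 4.5], [0.01, 1.98], [-2.84, 2.84]. Speed limits (rad/s): [2.79, 2.79, 3.14, 3.14, 3.14, 3.14, 3.14].

INTERFACE

Orientations are given as a unit quaternion [w, x, y, z].
In Python, from rig import ctrl gives the robot as it stands.
- The arm moves only by the tool play_rows, never from a script. Its argument "moves" is a list that holds one entry, the list of rows, each a list of 7 numbers: the closure, from 0 (fully open) to 1 (shut), then the shift along the world's x, y, z in mm, then the turn, a rotation vector about the world's x, y, z in rad. In form: [[[jaw, x, y, z, rx, ry, rz], ...]]. A call has exactly 10 rows; each row is the pose to reach, as a shift and turn from the pose commanded when the call began; what a row does not reach only later rows make up. A row lasts 1/12 s, in which the tool goes at most 41.7 mm and 7.16 degrees, less where a joint would pass 70% of its speed; a pose out of reach is approached as far as the arm can. A call with a gripper value outside its range is refused whole. The fingers move at their own pace and stop on an object; the grip force is fixed at half the most. Time passes only in rows, so rows that repeat a pose let the fingers close, or fill a call up. It gives the time, the measured TCP pose, the force, the opening and the grip force at its end, in the units of the state.
- ctrl.state(): the state, without advancing time (a new reading comes with each control period).
- ctrl.camera(name): name is "side" or "top" or "wrist"; returns (picture, depth): 480x640x3 uint8, red, green, blue; 480x640 float32, mm along the optical axis (not along the pixel's ray), 0 where there is no reading.
- ctrl.calibration(name): a dict with "camera_matrix" (3x3 intrinsics, pixels), "R" (3x3) and "t" (3): a world point X has camera coordinates R X + t. Camera axes: x right, y down, z forward; pixel columns grow to the right and rows downward; lengths in mm; the calibration is good to about 2 mm. A picture is of the moment at which its call begins: read the wrist's pose just before it. calibration takes no time and is no camera call; for the wrist camera it gives the pose at the moment of the call.
- ctrl.finish_job(): hands the job in; it is judged then, once.
The state is a dict: "t": time; "joints": joint angles; "joint_vel": joint speeds; "effort": joint torques, N m; "ee_pos": TCP position; "tool_rot": TCP orientation; "force": force on the tool from outside, world axes, zero at the start; "torque": the same for the moment, N m; "opening": finger opening in mm; "grip_force": force on a finger pad.
Only numpy, scipy, OpenCV 4.12 (cv2) and the standard library are available. Lean on these libraries where they do the work, as an engineer would, in place of code of your own. Each camera call takes 0.05 s, during which the arm holds its last target. There are 200 camera calls.

## Working session

There is one attempt and no reset: what is moved stays moved. The work goes in short steps, Python scripts to look and compute and a tool call to move; the robot and the scene stay as the last step left them, time stands still between calls to the robot, and variables do not carry over. Pictures are saved under pics/ and viewed, at most 10 in all, crops included, and the job is handed in when it is done.

Besides the shell and the picture viewer there is one more tool, called after "Call:" as name(argument=value, ...), one argument or row to a line, values as JSON. play_rows: Moves the arm, as the interface text tells. Its arguments: {"type":"object","properties":{"moves":{"type":"array","items":{"type":"array","items":{"type":"array","items":{"type":"number"}}}}},"required":["moves"]}

```bash
mkdir -p pics; ls; python3 - <<'E'
from rig import ctrl
import cv2,numpy as np
for n in("top","side"):
    p,d=ctrl.camera(n); cv2.imwrite(f"pics/{n}0.png",p[...,::-1]); np.savez(f"{n}0.npz",p=p,d=d)
    c=ctrl.calibration(n); print(n,np.round(c["camera_matrix"],1).tolist(),np.round(c["R"],3).tolist(),np.round(c["t"]).tolist())
s=ctrl.state(); print(s["t"],s["ee_pos"],s["tool_rot"],s["force"])
E
```

```text
pics
top [[583.4, 0.0, 316.2], [0.0, 583.4, 241.8], [0.0, 0.0, 1.0]] [[-0.013, -1.0, -0.02], [-0.997, 0.015, -0.074], [0.075, 0.019, -0.997]] [10.0, 440.0, 1306.0]
side [[574.4, 0.0, 312.0], [0.0, 574.4, 227.7], [0.0, 0.0, 1.0]] [[0.867, -0.498, 0.023], [-0.242, -0.462, -0.853], [0.435, 0.734, -0.521]] [-385.0, 158.0, 1014.0]
0.1 [241.34084191 602.81226972 231.62034334] [-1.85604887e-04  1.89233377e-01  9.81931475e-01 -1.12826271e-03] [ 0.14692985 -0.28318869 -0.87863404]
```

View pics/top0.png

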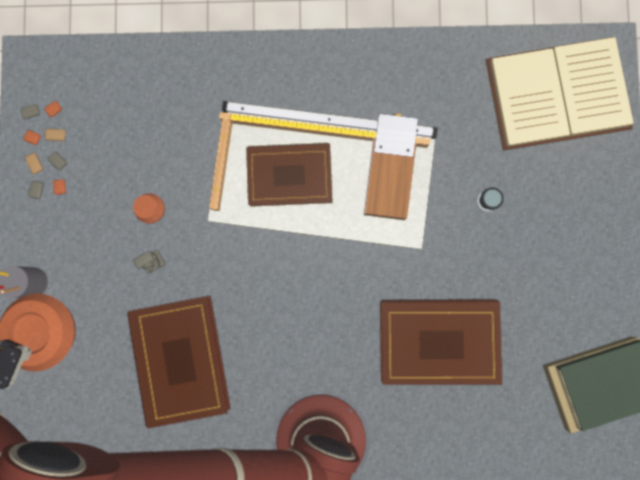

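View pics/side0.png

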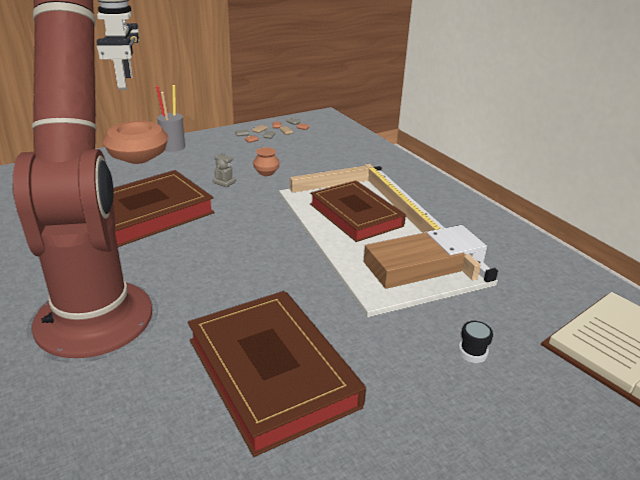

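The pictures show three candidates for the book: the one on the board at top (289,174), a larger one at (178,361), and a larger one at (441,342). I choose the one on the board because it is the smallest. The board's near corners are at about (209,220) and (422,248), with the head at (390,180), pot (148,208), figurine (150,261) and loupe (491,199).

```bash
cat > h.py <<'E'
import numpy as np,cv2
from rig import ctrl
def cast(n,uv,z,c=None):
    c=c or ctrl.calibration(n); uv=np.atleast_2d(np.float64(uv))
    r=np.c_[uv,np.ones(len(uv))]@np.linalg.inv(c["camera_matrix"]).T@c["R"]
    o=-np.asarray(c["R"]).T@np.asarray(c["t"]); return o+r*((z-o[2])/r[:,2])[:,None]
def big(m):
    m=cv2.morphologyEx(m.astype(np.uint8),cv2.MORPH_OPEN,np.ones((3,3)))
    cs,_=cv2.findContours(m,cv2.RETR_EXTERNAL,cv2.CHAIN_APPROX_NONE); return max(cs,key=cv2.contourArea)[:,0]
def rect(P):
    (c,s,a)=cv2.minAreaRect(np.float32(P[:,:2])); return np.round(c,1),np.round(s,1),round(a,2)
E
python3 - <<'E'
from h import *
p=np.load("top0.npz")["p"]; hsv=cv2.cvtColor(p,cv2.COLOR_RGB2HSV).astype(int); H,S,V=[hsv[...,i] for i in range(3)]
roi=np.zeros(V.shape,bool); roi[95:255,200:445]=1
wb=roi&(S<40)&(V>190); wb[:160,370:]=0; wb[:118]=0
cb=big(wb); W=cast("top",cb,18)
# near edge: lowest pixel of each column ; right edge: rightmost pixel per row
near=np.array([[u,cb[cb[:,0]==u,1].max()+.5] for u in range(225,412)]); right=np.array([[cb[cb[:,1]==v,0].max()+.5,v] for v in range(165,238)])
for nm,e in(("near",near),("right",right)):
    P=cast("top",e,18)[:,:2]; vx,vy,x,y=cv2.fitLine(np.float32(P),cv2.DIST_HUBER,0,.01,.01).ravel(); print(nm,np.round([vx,vy,x,y],3),np.arctan2(vy,vx))
    if nm=="near": A=(vx,vy,x,y)
    else: B=(vx,vy,x,y)
t=np.linalg.solve(np.array([[A[0],-B[0]],[A[1],-B[1]]]),np.array([B[2]-A[2],B[3]-A[3]])); k=np.array([A[2]+t[0]*A[0],A[3]+t[0]*A[1]]); print("near-right corner",k)
bk=roi&(S>70)&(V<135); c=big(bk); print("book",rect(cast("top",c,50)),c.min(0),c.max(0))
hd=roi&(S>60)&(V>=100); hd[:,:355]=0; c=big(hd); print("head wood",rect(cast("top",c,62.5)),c.min(0),c.max(0))
st=roi&(S>60)&(V>=120); st[:,240:]=0; c=big(st); print("stop",rect(cast("top",c,53)),c.min(0),c.max(0))
al=roi&(S<40)&(V>150); al[160:]=0;al[:,:370]=0;al[:,418:]=0;c=big(al); print("alu",rect(cast("top",c,68)))
ye=roi&(H>20)&(H<32)&(S>150); c=big(ye); print("yellow",rect(cast("top",c,53)))
for n,uv,z in(("pot",(148,208),60),("fig",(150,261),60),("loupe",(491,199),50)): print(n,cast("top",uv,z)[0].round())
cv2.imwrite("pics/crop.png",cv2.resize(p[95:255,200:445,::-1],None,fx=3,fy=3,interpolation=cv2.INTER_CUBIC))
E
```

```text
near [ 1.45000e-01  9.89000e-01  4.56182e+02 -3.30000e-01] 1.4252377
right [ 9.90000e-01 -1.43000e-01  5.30607e+02 -2.48874e+02] -0.14384633
near-right corner [ 422.0517  -233.14987]
book (array([590.3,  62.6]), array([131.7, 184.1]), 1.59) [247 144] [330 204]
head wood (array([ 559.2, -159.4]), array([ 92.7, 139.6]), 81.75) [365 152] [413 218]
stop (array([622.5, 206.1]), array([ 46.6, 221.4]), 83.64) [209 112] [239 209]
alu (array([ 672.3, -168.7]), array([106.9,  88.4]), 81.74)
yellow (array([698.1,  31.3]), array([324. ,  11.3]), 81.68)
pot [518. 375.  60.]
fig [400. 369.  60.]
loupe [ 527. -384.   50.]
```

View pics/crop.png

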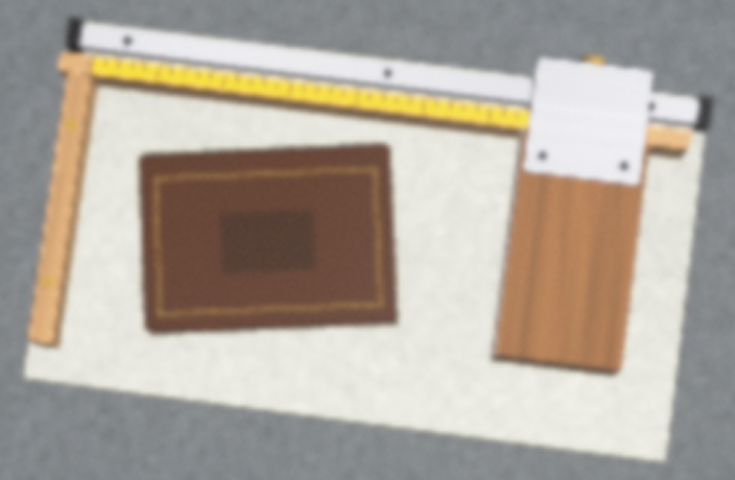

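The crop confirms the smallest book on the board, with a gap to the fence and to the stop. Head wood is at right, width 93 mm against 95 given, and the fence scale sits at board x = 95 against 97 expected. Board yaw is -0.1445, with its origin at about (596,-11). The book is at board (-16,72), yaw +0.17 relative to the board, and the head is at about 0.025.

Next I approach the fore-edge with open fingers squared to the board.

Call:
play_rows(
  moves=[
    [[0, 10, -22, 0, 0, 0, 0.02], [0, 26, -57, 0, 0, 0, 0.05], [0, 43, -94, 0, 0, 0, 0.08], [0, 60, -130, 0, 0, 0, 0.12], [0, 77, -167, 0, 0, 0, 0.16], [0, 94, -204, 0, 0, 0, 0.2], [0, 111, -240, 0, 0, 0, 0.236], [0, 128, -277, 0, 0, 0, 0.236], [0, 144, -313, 0, 0, 0, 0.236], [0, 160, -349, 0, 0, 0, 0.236]],
  ],
)

```text
t: 0.93
ee_pos: [401.8, 252.3, 232.5]
tool_rot: [-0.0, 0.072, 0.997, -0.0]
force: [0.9, -0.2, 0.9]
opening: 93.3
grip_force: 0.0
```

Call:
play_rows(
  moves=[
    [[0, 16, -35, 0, 0, 0, 0], [0, 32, -70, 0, 0, 0, 0], [0, 48, -105, -10, 0, 0, 0], [0, 64, -140, -30, 0, 0, 0], [0, 76, -165, -60, 0, 0, 0], [0, 79, -174, -95, 0, 0, 0], [0, 79, -176, -125, 0, 0, 0], [0, 79, -176, -140, 0, 0, 0], [0, 79, -176, -140, 0, 0, 0], [0, 79, -176, -140, 0, 0, 0]],
  ],
)

```text
t: 1.77
ee_pos: [480.1, 78.4, 92.1]
tool_rot: [-0.001, 0.072, 0.997, -0.0]
force: [-0.4, 0.4, 0.6]
opening: 93.2
grip_force: 0.0
```

Call:
play_rows(
  moves=[
    [[0, 0, 0, -15, 0, 0, 0], [0, 0, 0, -35, 0, 0, 0], [0, 0, 0, -48, 0, 0, 0], [0, 0, 0, -52, 0, 0, 0], [0, 2, 0, -52, 0, 0, 0], [0, 5, -0.7, -52, 0, 0, 0], [0, 9, -1.3, -52, 0, 0, 0], [0, 13, -2, -52, 0, 0, 0], [0, 17, -2.5, -52, 0, 0, 0], [0, 21, -3, -52, 0, 0, 0]],
  ],
)

```text
t: 2.6
ee_pos: [502.5, 75.3, 41.2]
tool_rot: [0.001, 0.072, 0.997, 0.0]
force: [0.9, 0.6, -0.2]
opening: 92.8
grip_force: 0.0
```

Call:
play_rows(
  moves=[
    [[0, 3, -0.4, 0, 0, 0, 0], [0, 6, -0.9, 0, 0, 0, 0], [0, 9, -1.3, 0, 0, 0, 0], [0, 12, -1.7, 0, 0, 0, 0], [0, 15, -2.2, 0, 0, 0, 0], [0, 18, -2.6, 0, 0, 0, 0], [0, 21, -3, 0, 0, 0, 0], [0, 24, -3.5, 0, 0, 0, 0], [0, 27, -3.9, 0, 0, 0, 0], [0, 30, -4.4, 0, 0, 0, 0]],
  ],
)

```text
t: 3.43
ee_pos: [531.8, 71.0, 40.6]
tool_rot: [-0.0, 0.072, 0.997, -0.0]
force: [-2.0, 1.2, -0.2]
opening: 92.8
grip_force: 0.8
```

Call:
play_rows(
  moves=[
    [[0, 2, -0.3, 0, 0, 0, 0], [0, 4, -0.6, 0, 0, 0, 0], [0, 6, -0.9, 0, 0, 0, 0], [0, 8, -1.2, 0, 0, 0, 0], [0, 10, -1.4, 0, 0, 0, 0], [0, 12, -1.7, 0, 0, 0, 0], [0, 14, -2, 0, 0, 0, 0], [0, 15, -2.2, 0, 0, 0, 0], [0, 16, -2.3, 0, 0, 0, 0], [0, 17, -2.4, 0, 0, 0, 0]],
  ],
)

```text
t: 4.27
ee_pos: [548.3, 68.2, 40.6]
tool_rot: [-0.0, 0.073, 0.997, -0.0]
force: [-2.2, 0.6, 0.3]
opening: 92.6
grip_force: 1.2
```

```bash
python3 - <<'E'
from h import *
p,d=ctrl.camera("top"); print(ctrl.state()["force"])
cv2.imwrite("pics/t1.png",cv2.resize(p[95:255,200:445,::-1],None,fx=3,fy=3,interpolation=cv2.INTER_CUBIC))
E
```

```text
[-1.18565931 -0.41349315  0.31420339]
```

View pics/t1.png

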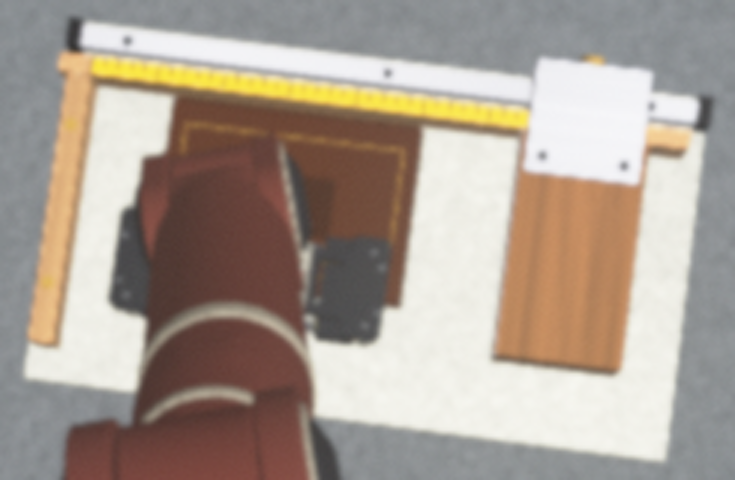

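The crop shows the book squared, its spine nearly at the fence along row 100–125, with about 80 crop pixels left to the stop. I keep pressing slowly until the force rises.

Call:
play_rows(
  moves=[
    [[0, 0.7, -0.1, 0, 0, 0, 0], [0, 1.4, -0.2, 0, 0, 0, 0], [0, 2, -0.3, 0, 0, 0, 0], [0, 2.7, -0.4, 0, 0, 0, 0], [0, 3.4, -0.5, 0, 0, 0, 0], [0, 4, -0.6, 0, 0, 0, 0], [0, 4.5, -0.7, 0, 0, 0, 0], [0, 5, -0.7, 0, 0, 0, 0], [0, 5, -0.7, 0, 0, 0, 0], [0, 5, -0.7, 0, 0, 0, 0]],
  ],
)

```text
t: 5.15
ee_pos: [553.7, 67.9, 40.6]
tool_rot: [0.0, 0.072, 0.997, 0.0]
force: [-1.6, -0.1, -0.3]
opening: 92.7
grip_force: 0.8
```

Call:
play_rows(
  moves=[
    [[0, 0.7, -0.1, 0, 0, 0, 0], [0, 1.4, -0.2, 0, 0, 0, 0], [0, 2, -0.3, 0, 0, 0, 0], [0, 2.5, -0.4, 0, 0, 0, 0], [0, 3, -0.4, 0, 0, 0, 0], [0, 3, -0.4, 0, 0, 0, 0], [0, 3, -0.4, 0, 0, 0, 0], [0, 3, -0.4, 0, 0, 0, 0], [0, 3, -0.4, 0, 0, 0, 0], [0, 3, -0.4, 0, 0, 0, 0]],
  ],
)

```text
t: 5.98
ee_pos: [554.3, 67.9, 40.5]
tool_rot: [-0.002, 0.072, 0.997, -0.0]
force: [-6.0, 1.4, 3.5]
opening: 93.2
grip_force: 3.0
```

The force rose at TCP board x = -52.5, exactly where a flush book should stop it. I retract, rise, close the fingers and go behind the head.

Call:
play_rows(
  moves=[
    [[0, -8, 1, 0, 0, 0, 0], [0, -20, 3, 0, 0, 0, 0], [0, -20, 3, 25, 0, 0, 0], [0, -20, 3, 60, 0, 0, 0], [0.5, -20, -10, 85, 0, 0, 0], [1, -20, -40, 90, 0, 0, 0], [1, -20, -75, 90, 0, 0, 0], [1, -18, -112, 90, 0, 0, 0], [1, -15, -150, 90, 0, 0, 0], [1, -10, -185, 90, 0, 0, 0]],
  ],
)

```text
t: 6.82
ee_pos: [547.8, -120.5, 131.5]
tool_rot: [0.002, 0.073, 0.997, -0.001]
force: [1.0, 0.1, 0.4]
opening: 58.0
grip_force: 0.0
```

Call:
play_rows(
  moves=[
    [[1, 5, -35, 0, 0, 0, 0], [1, 10, -70, 0, 0, 0, 0], [1, 15, -100, 0, 0, 0, 0], [1, 19, -125, 0, 0, 0, 0], [1, 19, -134, 0, 0, 0, 0], [1, 19, -135, -20, 0, 0, 0], [1, 19, -135, -50, 0, 0, 0], [1, 19, -135, -75, 0, 0, 0], [1, 19, -135, -90, 0, 0, 0], [1, 19, -135, -90, 0, 0, 0]],
  ],
)

```text
t: 7.65
ee_pos: [563.8, -250.2, 37.2]
tool_rot: [-0.003, 0.072, 0.997, 0.001]
force: [-0.7, 0.8, 0.2]
opening: 0.4
grip_force: 0.0
```

```bash
python3 - <<'E'
from h import *
p,d=ctrl.camera("top"); s=ctrl.state(); print(s["ee_pos"],s["force"],s["opening"])
hsv=cv2.cvtColor(p,cv2.COLOR_RGB2HSV).astype(int); S,V=hsv[...,1],hsv[...,2]
m=(S>70)&(V<135); m[:120]=0; m[210:]=0; m[:,:220]=0; m[:,360:]=0
P=cast("top",big(m),50); c,sz,a=rect(P); print(c,sz,a)
q=c-np.array([595.9,-10.85]); k=-.1445; print("book board xy",q[0]*np.cos(k)+q[1]*np.sin(k),-q[0]*np.sin(k)+q[1]*np.cos(k))
cv2.imwrite("pics/t2.png",cv2.resize(p[95:255,200:445,::-1],None,fx=3,fy=3,interpolation=cv2.INTER_CUBIC))
E
```

```text
[ 565.10695991 -250.95736944   39.30787665] [-0.38434771  0.66991059  0.32597299] 0.5340868379330981
[625.1  47.8] [186.3 134.5] 81.69
book board xy 20.450215745431755 62.24348299995188
```

View pics/t2.png

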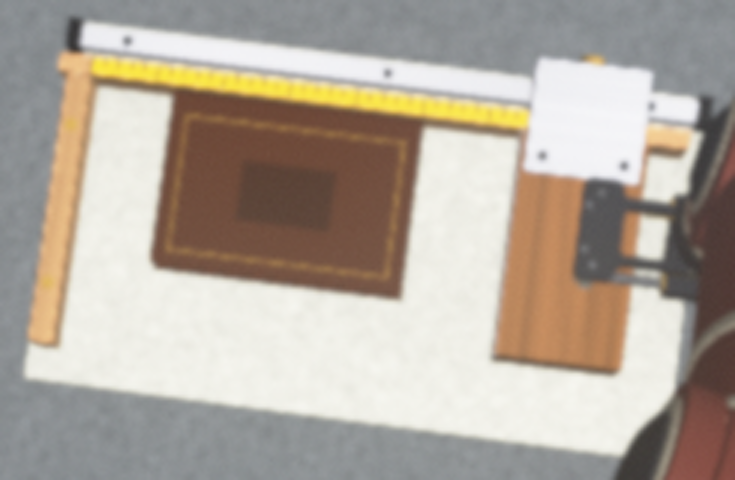

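The crop shows the spine along the fence and the book square (81.69° against 81.72°), with the hand behind the head. The head still has to travel about 135 mm, and it will take the book along to the stop.

Call:
play_rows(
  moves=[
    [[1, 0.5, 4, 0, 0, 0, 0], [1, 1.2, 8, 0, 0, 0, 0], [1, 1.7, 12, 0, 0, 0, 0], [1, 2.3, 16, 0, 0, 0, 0], [1, 2.8, 19, 0, 0, 0, 0], [1, 3.2, 22, 0, 0, 0, 0], [1, 3.6, 25, 0, 0, 0, 0], [1, 4.1, 28, 0, 0, 0, 0], [1, 4.5, 31, 0, 0, 0, 0], [1, 5, 34, 0, 0, 0, 0]],
  ],
)

```text
t: 8.53
ee_pos: [570.4, -219.3, 40.8]
tool_rot: [0.0, 0.073, 0.997, -0.001]
force: [0.4, -2.4, 0.8]
opening: 0.6
grip_force: 0.9
```

Call:
play_rows(
  moves=[
    [[1, 0.5, 4, 0, 0, 0, 0], [1, 1.2, 8, 0, 0, 0, 0], [1, 1.7, 12, 0, 0, 0, 0], [1, 2.3, 16, 0, 0, 0, 0], [1, 2.9, 20, 0, 0, 0, 0], [1, 3.5, 24, 0, 0, 0, 0], [1, 4.1, 28, 0, 0, 0, 0], [1, 4.7, 32, 0, 0, 0, 0], [1, 5.2, 36, 0, 0, 0, 0], [1, 5.8, 40, 0, 0, 0, 0]],
  ],
)

```text
t: 9.37
ee_pos: [576.5, -178.1, 40.6]
tool_rot: [0.0, 0.072, 0.997, -0.0]
force: [-0.8, -1.0, 1.0]
opening: 0.4
grip_force: 0.9
```

Call:
play_rows(
  moves=[
    [[1, 0.5, 4, 0, 0, 0, 0], [1, 1.2, 8, 0, 0, 0, 0], [1, 1.7, 12, 0, 0, 0, 0], [1, 2.2, 15, 0, 0, 0, 0], [1, 2.6, 18, 0, 0, 0, 0], [1, 3, 21, 0, 0, 0, 0], [1, 3.5, 24, 0, 0, 0, 0], [1, 3.9, 27, 0, 0, 0, 0], [1, 4.4, 30, 0, 0, 0, 0], [1, 4.8, 33, 0, 0, 0, 0]],
  ],
)

```text
t: 10.2
ee_pos: [581.0, -146.6, 40.7]
tool_rot: [0.0, 0.073, 0.997, -0.001]
force: [-0.9, -4.4, 0.4]
opening: 0.5
grip_force: 2.0
```

Call:
play_rows(
  moves=[
    [[1, 0.4, 3, 0, 0, 0, 0], [1, 0.9, 6, 0, 0, 0, 0], [1, 1.3, 9, 0, 0, 0, 0], [1, 1.7, 12, 0, 0, 0, 0], [1, 2.2, 15, 0, 0, 0, 0], [1, 2.6, 18, 0, 0, 0, 0], [1, 3, 21, 0, 0, 0, 0], [1, 3.5, 24, 0, 0, 0, 0], [1, 3.9, 27, 0, 0, 0, 0], [1, 4.4, 30, 0, 0, 0, 0]],
  ],
)

```text
t: 11.03
ee_pos: [585.6, -115.2, 40.7]
tool_rot: [-0.0, 0.072, 0.997, -0.0]
force: [-0.2, -3.5, 1.5]
opening: 0.2
grip_force: 2.0
```

Call:
play_rows(
  moves=[
    [[1, 0.3, 2, 0, 0, 0, 0], [1, 0.6, 4, 0, 0, 0, 0], [1, 0.9, 6, 0, 0, 0, 0], [1, 1.2, 8, 0, 0, 0, 0], [1, 1.4, 10, 0, 0, 0, 0], [1, 1.7, 12, 0, 0, 0, 0], [1, 1.9, 13, 0, 0, 0, 0], [1, 2, 14, 0, 0, 0, 0], [1, 2.2, 15, 0, 0, 0, 0], [1, 2.2, 15, 0, 0, 0, 0]],
  ],
)

```text
t: 11.87
ee_pos: [587.8, -100.1, 40.6]
tool_rot: [-0.0, 0.072, 0.997, 0.0]
force: [0.4, -2.8, 1.2]
opening: 0.3
grip_force: 1.6
```

Call:
play_rows(
  moves=[
    [[1, 0.1, 0.7, 0, 0, 0, 0], [1, 0.2, 1.4, 0, 0, 0, 0], [1, 0.3, 2.1, 0, 0, 0, 0], [1, 0.4, 2.8, 0, 0, 0, 0], [1, 0.5, 3.5, 0, 0, 0, 0], [1, 0.6, 4.2, 0, 0, 0, 0], [1, 0.7, 4.8, 0, 0, 0, 0], [1, 0.7, 5, 0, 0, 0, 0], [1, 0.7, 5, 0, 0, 0, 0], [1, 0.7, 5, 0, 0, 0, 0]],
  ],
)

```text
t: 12.7
ee_pos: [588.5, -95.2, 40.7]
tool_rot: [0.0, 0.072, 0.997, 0.0]
force: [0.4, -2.6, 1.5]
opening: 0.8
grip_force: 1.6
```

Call:
play_rows(
  moves=[
    [[1, 0.1, 0.6, 0, 0, 0, 0], [1, 0.2, 1.2, 0, 0, 0, 0], [1, 0.3, 1.8, 0, 0, 0, 0], [1, 0.4, 2.4, 0, 0, 0, 0], [1, 0.4, 3, 0, 0, 0, 0], [1, 0.4, 3, 0, 0, 0, 0], [1, 0.4, 3, 0, 0, 0, 0], [1, 0.4, 3, 0, 0, 0, 0], [1, 0.4, 3, 0, 0, 0, 0], [1, 0.4, 3, 0, 0, 0, 0]],
  ],
)

```text
t: 13.53
ee_pos: [588.9, -92.2, 40.6]
tool_rot: [0.0, 0.072, 0.997, 0.0]
force: [0.4, -2.6, 1.1]
opening: 0.2
grip_force: 1.5
```

Call:
play_rows(
  moves=[
    [[1, 0.1, 0.6, 0, 0, 0, 0], [1, 0.2, 1.2, 0, 0, 0, 0], [1, 0.3, 1.8, 0, 0, 0, 0], [1, 0.4, 2.4, 0, 0, 0, 0], [1, 0.4, 3, 0, 0, 0, 0], [1, 0.4, 3, 0, 0, 0, 0], [1, 0.4, 3, 0, 0, 0, 0], [1, 0.4, 3, 0, 0, 0, 0], [1, 0.4, 3, 0, 0, 0, 0], [1, 0.4, 3, 0, 0, 0, 0]],
  ],
)

```text
t: 14.37
ee_pos: [589.0, -91.5, 40.7]
tool_rot: [-0.0, 0.073, 0.997, -0.001]
force: [-0.0, -6.5, 1.1]
opening: 0.6
grip_force: 3.1
```

```bash
python3 - <<'E'
from h import *
p,d=ctrl.camera("top"); print(ctrl.state()["force"])
cv2.imwrite("pics/t3.png",cv2.resize(p[95:255,200:445,::-1],None,fx=3,fy=3,interpolation=cv2.INTER_CUBIC))
E
```

```text
[ 0.88931617 -5.45533673  1.43240767]
```

View pics/t3.png

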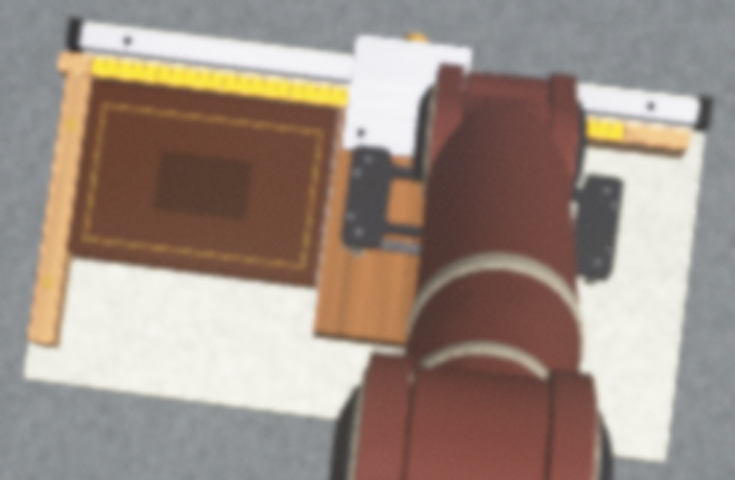

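The crop shows the book in the corner, touching the stop at left (75–90, 100–250) and the head's face at right. The force rose while motion stalled. I give one slightly firmer press, then back away and measure.

Call:
play_rows(
  moves=[
    [[1, 0.1, 0.6, 0, 0, 0, 0], [1, 0.2, 1.2, 0, 0, 0, 0], [1, 0.3, 1.8, 0, 0, 0, 0], [1, 0.4, 2.4, 0, 0, 0, 0], [1, 0.4, 2.4, 0, 0, 0, 0], [1, 0.4, 2.4, 0, 0, 0, 0], [1, 0, 0, 0, 0, 0, 0], [1, -1, -6, 0, 0, 0, 0], [1, -3, -18, 0, 0, 0, 0], [1, -4, -30, 0, 0, 0, 0]],
  ],
)

```text
t: 15.25
ee_pos: [584.6, -117.8, 40.2]
tool_rot: [-0.001, 0.071, 0.997, 0.001]
force: [0.4, -0.6, 0.2]
opening: 0.5
grip_force: 0.0
```

Call:
play_rows(
  moves=[
    [[1, 0, 0, 20, 0, 0, 0], [1, 0, 0, 55, 0, 0, 0], [1, 0, 0, 90, 0, 0, 0], [1, -3, -15, 110, 0, 0, 0], [1, -15, -45, 110, 0, 0, 0], [1, -30, -75, 110, 0, 0, 0], [1, -45, -105, 110, 0, 0, 0], [1, -55, -135, 110, 0, 0, 0], [1, -60, -150, 110, 0, 0, 0], [1, -60, -150, 110, 0, 0, 0]],
  ],
)

```text
t: 16.08
ee_pos: [521.9, -275.8, 150.5]
tool_rot: [-0.001, 0.077, 0.997, -0.002]
force: [-0.4, 0.0, 0.3]
opening: 0.6
grip_force: 0.0
```

```bash
python3 - <<'E'
from h import *
p,d=ctrl.camera("top"); print(ctrl.state()["ee_pos"])
hsv=cv2.cvtColor(p,cv2.COLOR_RGB2HSV).astype(int); S,V=hsv[...,1],hsv[...,2]; k=-.1445
def B(c): q=c-np.array([595.9,-10.85]); return np.round([q[0]*np.cos(k)+q[1]*np.sin(k),-q[0]*np.sin(k)+q[1]*np.cos(k)],1)
m=(S>70)&(V<135); m[:115]=0; m[210:]=0; m[:,:215]=0; m[:,330:]=0
c,sz,a=rect(cast("top",big(m),50)); print("book",B(c),sz,a,"home 22.5 125, 81.72")
m=(S>60)&(V>=100); m[:130]=0;m[212:]=0; m[:,:300]=0; m[:,365:]=0
c,sz,a=rect(cast("top",big(m),62.5)); print("head",B(c),sz,a,"want y -17.5")
cv2.imwrite("pics/t4.png",cv2.resize(p[95:255,200:445,::-1],None,fx=3,fy=3,interpolation=cv2.INTER_CUBIC))
E
```

```text
[ 523.52057887 -272.15375194  150.37938559]
book [ 20.5 125.3] [184.9 134.9] 81.61 home 22.5 125, 81.72
head [  1.7 -10.6] [117.7 178.7] 88.94 want y -17.5
```

View pics/t4.png

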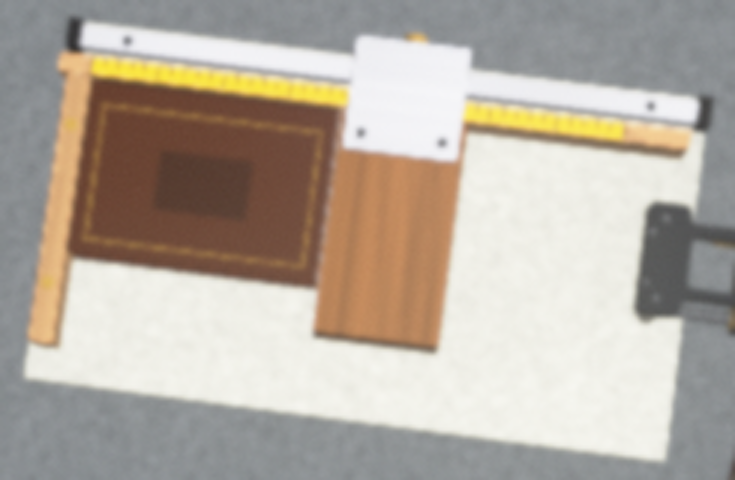

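The crop shows the book in the corner, square, with the same spine reading as when it was pressed flush (20.5). Its y is 125.3 against 125 wanted. The head's face is against its right end at about (325,200), and the hand is clear at right. My head reading is unreliable because its mask took in part of the book and fence, so for the head I rely on the force stall and the picture.

```bash
python3 -c "
from rig import ctrl
print(ctrl.finish_job())"
```

```text
the job is handed in; nothing more can be done
None
```

I handed the job in at about 16 s: the book lies square in the corner, flush with the fence and end stop, the sliding head is up against its other end, and the hand is clear; the judge gave no verdict, and the head's contact rests on the force stall and the picture rather than a clean measurement.

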